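# Walk the heating block round to its stop rail

## Task

The heavy aluminium tube-heating block stands askew on the counter. Walk it round by pushing its corners in turn with your fingertips until its tall flat back (the long side opposite the low step) lies flush against the steel stop rail, with no part of it sticking out past either end of the rail, then take the fingers away. Only push: never lift or tip the block, and leave everything else on the counter where it is.

Things in the scene. Friction and masses are not known exactly. Their poses are not given: they have to be found in the camera images.
- heat_block: Heavy aluminium tube-heating block, about 0.9 kg, loose; slides when pushed with about 2 to 5 N. Upright flat sides, 90 mm (x) by 125 mm (y). Back part 68 mm deep, 40 mm high, with 3 x 4 open wells 17 mm wide; along the front (-x) a low step 22 mm deep, 22 mm high. Tall back face at x = +45 mm, step face at -45. Origin: underside centre; mass centre within 5 mm. x points out of the back, z up.
- back_left (a point): Edge of the block where the tall back meets its +y end, 20 mm up; block frame (45, 62.5, 20) mm, axes as the block's. At the start the back is turned 0.5 to 1.2 rad (clockwise from above) from facing the rail, the block's centre 135 to 165 mm in front of the rail's face.
- back_right (a point): Edge of the block where the tall back meets its -y end, 20 mm up; block frame (45, -62.5, 20) mm, axes as the block's.
- stop_rail: Fixed steel angle: upright strip 190 mm long, 30 mm high, 10 mm thick; behind it a foot 6 mm high (screw heads 11 mm), 43 mm from the face. Origin: middle of the lower edge of the working face (the upright face towards the robot), at counter height. x points into the rail, away from the robot; y along it, ends at +-95 mm with dark caps; z up.
- specimen_cup: Bystander, loose: white lidded specimen cup, 49 mm wide, 55 mm high. Origin: centre of its underside.
- dropper_vial: Bystander, loose: small amber dropper vial with white cap, 26 mm wide, 58 mm high. Origin: centre of its underside.
- timer: Bystander, loose: flat white bench timer, 60 x 64 x 23 mm. Origin: centre of its underside.
- tape_roll: Bystander, loose: roll of cream label tape lying flat, 55 mm wide, 18 mm high. Origin: centre of its underside.
- petri_dish: Bystander, loose: covered culture dish, 93 mm wide, 16 mm high. Origin: centre of its underside.

How it is judged (in metres and radians):
At the end, for the whole second after the job is handed in: Both edges of the block's tall back are within 4 mm of the rail's working face and between the rail's ends (2 mm grace), the block lies flat on the counter and is at rest (x of each of back_left, back_right in the frame of stop_rail above -0.004 m and y of back_left in the frame of stop_rail between 0 and 0.097 m and y of back_right in the frame of stop_rail between -0.097 and 0 m and x of heat_block in the frame of stop_rail below -0.035 m and height (world z) of heat_block between -0.004 and 0.004 m and angle between heat_block's own z axis and vertical below 0.04 rad and linear speed of heat_block below 0.01 m/s); the robot touches nothing.
It fails at once if the block is lifted more than 8 mm or tipped more than 0.12 rad (height (world z) of heat_block above 0.008 m or angle between heat_block's own z axis and vertical above 0.12 rad).
It fails at once if a bystander (specimen cup, dropper vial, timer, tape roll, culture dish) is moved more than 12 mm or tipped (distance of any of specimen_cup, dropper_vial, timer, tape_roll, petri_dish from where it was at the start of the episode above 0.012 m or angle between any of specimen_cup, dropper_vial, timer, tape_roll, petri_dish's own z axis and vertical above 0.3 rad).
It also fails if it takes over 64 s, if anything falls off the work surface, if the arm or the gripper's body presses on something with over 40 N, if the wrist force passes 120 N, or if a joint passes its speed limit or range.

## Robot

A 7-joint arm with a two-finger parallel gripper is mounted at the origin on a cart in front of the work surface, level with it; the furniture and walls round the work are solid. World frame = base frame: x ahead of the robot, y to its left, z up, the work surface at z = 0. Lengths are in m, angles in degrees, forces in N, time in s.
With the tool pointing down it reaches from about 0.4 to 0.85 m from the base axis. Payload 6.9 kg.
Tool frame: the origin (TCP) lies at the very end of the fingers, on their centre line; the grasp point (between the pads) lies 19 mm behind it; z points along the fingers, y is the line along which they close (so a half turn about z gives the same grasp; the last joint's range is limited). The gripper opens to 85 mm and grips with 20 to 120 N. Pads are 22 mm wide; open, the fingers measure 114 mm over their backs; the gripper's body (76 mm by 85 mm) begins 54 mm behind the grasp point. The pads swing forward as they close: fully open they stand 13 mm farther back than shut.
Start: joints at [70.846, 29.078, -13.613, 85.955, 7.202, 65.827, -8.869], TCP at [0.266, -0.566, 0.231] pointing down, gripper open.
Joint ranges: [-176.47, 176.47], [-13.61, 117.27], [-81.72, 77.17], [0.22, 143.17], [-87.28, 267.28], [10, 112.55], [-165.47, 165.47]. Speed limits (degrees/s): [136.94, 136.94, 180, 180, 180, 180, 180].

## Interface

Orientations are given as a 3x3 rotation matrix whose columns are the frame's x, y, z axes.
In Python, from station import sense, read_camera, job gives the robot as it stands.
- The arm moves only by the tool servo_tool, never from a script. Its argument "deltas" is a list that holds one entry, the list of rows, each a list of 6 numbers: the shift along the tool's x, y, z in mm, then the turn, a rotation vector about the tool's x, y, z in degrees. In form: [[[x, y, z, rx, ry, rz], ...]]. A call has 1 to 20 rows; each row shifts and turns the commanded pose from where the row before left it, along the tool's axes as they then stand; what a row does not reach is not made up. A row lasts 1/12 s, in which the tool goes at most 41.7 mm and 7.16 degrees, less where a joint would pass 70% of its speed; a pose out of reach is approached as far as the arm can. A call with a gripper value outside its range is refused whole. "jaw" is the gripper's target within -1 to 1 (fully open at 1, half-way at 0, shut at -1), set as the call begins (left out, the last holds). The fingers move at their own pace and stop on an object; "force" is the grip in N (left out, the last holds). Time passes only in rows, so rows that do not move let the fingers close. It gives the time, the measured TCP pose, the force, the opening and the grip force at its end, in the units of the state.
- sense(): the state, without advancing time (a new reading comes with each control period).
- read_camera(name): name is "side" or "top" or "wrist"; returns a dict with "frame" (384x512x3 uint8, blue, green, red), "z_map" (384x512 float32, m along the optical axis (not along the pixel's ray), 0 where there is no reading), "fx", "fy", "cx", "cy" (pixels), "R" (3x3) and "t" (3): a world point X has camera coordinates R X + t; the wrist camera has in their place "mount" (4x4, takes a point from camera to tool coordinates, whose origin is the TCP and whose axes are the flange's). Camera axes: x right, y down, z forward; pixel columns grow to the right and rows downward; lengths in m; the calibration is good to about 2 mm. A picture is of the moment at which its call begins: read the wrist's pose just before it.
- job.finish_job(): hands the job in; it is judged then, once.
The state is a dict: "time": time; "qpos": joint angles; "qd": joint speeds; "joint_torque": joint torques, N m; "eef_pos": TCP position; "eef_rot": TCP orientation; "wrist_force": force on the tool from outside, world axes, zero at the start; "torque": the same for the moment, N m; "width": finger opening in m; "grip_force": force on a finger pad.
Only numpy, scipy, OpenCV 4.12 (cv2) and the standard library are available. Lean on these libraries where they do the work, as an engineer would, in place of code of your own. Each camera call takes 0.05 s, during which the arm holds its last target. There are 200 camera calls.

## Working session

There is one attempt and no reset: what is moved stays moved. The work goes in short steps, Python scripts to look and compute and a tool call to move; the robot and the scene stay as the last step left them, time stands still between calls to the robot, and variables do not carry over. Pictures are saved under pics/ and viewed, at most 10 in all, crops included, and the job is handed in when it is done.

Besides the shell and the picture viewer there is one more tool, called as name([rows], argument=value, ...), one row to a line, values as JSON. servo_tool: Moves the arm, as the interface text tells. Its arguments: {"type":"object","properties":{"deltas":{"type":"array","items":{"type":"array","items":{"type":"array","items":{"type":"number"}}}},"jaw":{"type":"number"},"force":{"type":"number"}},"required":["deltas"]}

```bash
mkdir -p pics; ls; python3 - <<'E'
from station import sense, read_camera
import cv2,numpy as np
s=sense();print(s['time'],s['eef_pos'],np.round(s['eef_rot'],3).tolist(),s['width'])
for n in('top','side'):
    c=read_camera(n);cv2.imwrite(f'pics/{n}0.png',c['frame']);np.savez(f'{n}0.npz',**c)
    print(n,c['fx'],c['cx'],c['cy'],np.round(c['R'],3).tolist(),c['t'])
E
```

```text
pics
0.0 [ 0.26582861 -0.56509297  0.23043317] [[0.905, 0.426, -0.001], [0.426, -0.905, 0.002], [-0.0, -0.002, -1.0]] 0.08533359464636166
top 363.810227851767 258.78931576022484 192.89718364705777 [[-0.113, -0.994, -0.004], [-0.973, 0.112, -0.202], [0.201, -0.019, -0.979]] [0.20743334 0.50756734 0.83967055]
side 398.55545189121517 256.7934384034858 189.78153902347432 [[-0.879, -0.476, -0.019], [-0.2, 0.403, -0.893], [0.433, -0.781, -0.45]] [0.55668095 0.08060275 0.76787134]
```

View pics/top0.png

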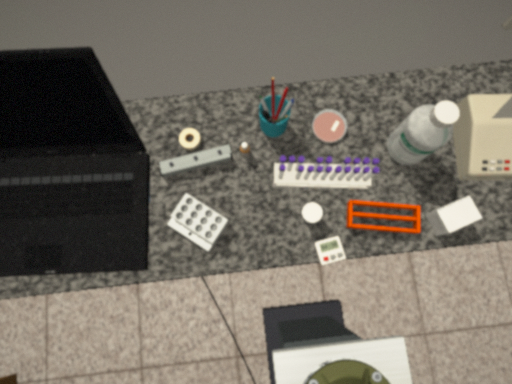

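View pics/side0.png

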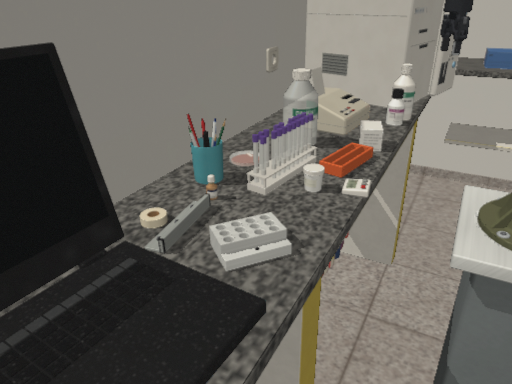

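The top view shows the block at about (198,221), the rail from (160,166) to (232,153), the tape at (189,138), the vial at (244,146), the cup at (312,212), and the laptop left of column 150. The side view agrees.

```bash
cat > h.py <<'E'
import numpy as np,cv2
def cloud(c):
    v,u=np.mgrid[0:384,0:512]; z=c['z_map']
    P=np.stack([(u-c['cx'])/c['fx']*z,(v-c['cy'])/c['fy']*z,z],-1)
    W=(P-c['t'])@c['R']; W[z==0]=np.nan
    return W
def rect(p):
    r=cv2.minAreaRect((p*1000).astype(np.float32)); return np.round(r[0],1),np.round(r[1],1),round(r[2],2),np.round(cv2.boxPoints(r),1).tolist()
def ray(c,u,v,h):
    d=c['R'].T@np.array([(u-c['cx'])/c['fx'],(v-c['cy'])/c['fy'],1]); o=-c['R'].T@c['t']
    return o+d*(h-o[2])/d[2]
E
python3 - <<'E'
from h import *
c=dict(np.load('top0.npz'));W=cloud(c)
v,u=np.mgrid[0:384,0:512]
def reg(u0,u1,v0,v1,lo,hi):
    m=(u>=u0)&(u<=u1)&(v>=v0)&(v<=v1)&(W[...,2]>lo)&(W[...,2]<hi)
    # largest comp
    n,l,s,_=cv2.connectedComponentsWithStats(m.astype(np.uint8)); k=1+s[1:,4].argmax(); m=l==k
    return W[m]
for n,a in dict(counter=(150,260,180,190,-.02,.02),block=(155,240,185,255,.032,.06),blockall=(155,240,185,255,.012,.06),rail=(150,240,140,180,.02,.05),tape=(170,205,122,150,.01,.03),vial=(236,254,138,155,.015,.08),cup=(295,330,195,230,.03,.08),timer=(310,350,230,270,.012,.05),laptop=(100,156,150,270,.006,.1)).items():
    p=reg(*a);print(n,len(p),np.round(np.percentile(p[:,2],[5,50,95])*1000,1),*rect(p[:,:2]))
g=c['frame'].copy()
cv2.imwrite('pics/z0.png',cv2.resize(g[120:270,140:290],None,fx=4,fy=4,interpolation=cv2.INTER_CUBIC))
for q in [(160,160),(231,147),(231,158),(162,173)]: print(q,ray(c,*q,.03)*1000)
E
```

```text
counter 1217 [-2.1  0.5  3.2] [575.4 285.1] [288.3  28.6] 83.57 [[545.0999755859375, 143.39999389648438], [573.5, 140.1999969482422], [605.7000122070312, 426.70001220703125], [577.2999877929688, 429.8999938964844]]
block 1001 [36.2 40.2 42.8] [487.2 302.1] [125.2  68. ] 50.94 [[421.29998779296875, 274.8999938964844], [474.1000061035156, 232.0], [553.0, 329.20001220703125], [500.20001220703125, 372.1000061035156]]
blockall 1622 [19.2 38.8 42.4] [478.6 309. ] [125.2  90.2] 50.87 [[404.20001220703125, 288.8999938964844], [474.1000061035156, 232.0], [553.0999755859375, 329.1000061035156], [483.1000061035156, 386.0]]
rail 356 [22.4 30.  32.9] [628.3 300.4] [ 11.3 189.2] 8.37 [[609.0, 393.20001220703125], [636.5, 205.89999389648438], [647.7000122070312, 207.60000610351562], [620.2000122070312, 394.79998779296875]]
tape 304 [13.2 18.2 20.6] [704.3 314.2] [53.6 54. ] 20.35 [[669.7999877929688, 330.20001220703125], [688.5999755859375, 279.6000061035156], [738.7999877929688, 298.20001220703125], [720.0999755859375, 348.79998779296875]]
vial 97 [20.4 34.3 57.9] [653.1 171.6] [20.3 24.4] 0.64 [[
[... 293 characters left out ...]
3.79998779296875, 46.5], [447.3999938964844, 53.70000076293945]]
timer 612 [13.3 17.  22.8] [372.8 -10.2] [59.3 63.5] 8.7 [[338.70001220703125, 16.700000762939453], [348.29998779296875, -46.099998474121094], [406.8999938964844, -37.099998474121094], [397.29998779296875, 25.700000762939453]]
laptop 5932 [26.2 30.4 35.2] [529.  489.2] [122.5 302. ] 87.16 [[375.1000061035156, 435.5], [676.7999877929688, 420.5], [682.7999877929688, 542.9000244140625], [381.20001220703125, 557.9000244140625]]
(160, 160) [646.89927351 389.93460438  30.        ]
(231, 147) [660.80918066 205.56573498  30.        ]
(231, 158) [631.36458437 208.46155794  30.        ]
(162, 173) [611.89287866 386.89159697  30.        ]
```

View pics/z0.png

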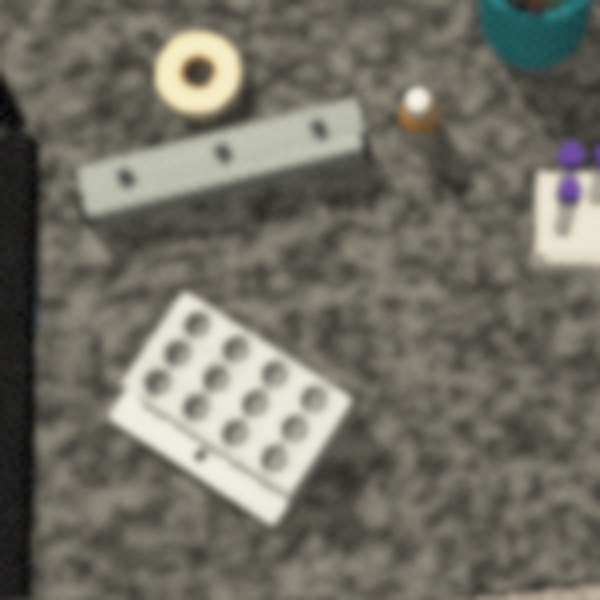

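servo_tool([
  [[28,-16,0,0,0,0],[28,-16,0,0,0,0],[28,-16,0,0,0,0],[28,-16,0,0,0,0],[28,-16,0,0,0,0],[28,-16,0,0,0,0],[28,-16,0,0,0,0],[28,-16,0,0,0,0],[28,-16,0,0,0,0],[28,-16,0,0,0,0]],
], jaw=1)

```text
time: 0.93
eef_pos: [0.4517, -0.3001, 0.2311]
eef_rot: [[0.905, 0.426, -0.001], [0.426, -0.905, 0.0], [-0.0, -0.0, -1.0]]
wrist_force: [0.2, -0.9, 0.3]
width: 0.0856
grip_force: 0.0
```

servo_tool([
  [[12.7,-30,0,0,0,0],[12.7,-30,0,0,0,0],[12.7,-30,0,0,0,0],[12.7,-30,0,0,0,0],[12.7,-30,0,0,0,0],[12.7,-30,0,0,0,0],[12.7,-30,0,0,0,0],[12.7,-30,0,0,0,0],[12.7,-30,0,0,0,0],[12.7,-30,0,0,0,0],[12.7,-30,0,0,0,0],[12.7,-30,0,0,0,0],[12.7,-30,0,0,0,0],[12.7,-30,0,0,0,0],[12.7,-30,0,0,0,0],[12.7,-30,0,0,0,0],[12.7,-30,0,0,0,0],[12.7,-30,0,0,0,0],[12.7,-30,0,0,0,0],[12.7,-30,0,0,0,0]],
])

```text
time: 2.6
eef_pos: [0.4253, 0.3508, 0.231]
eef_rot: [[0.905, 0.426, -0.0], [0.426, -0.905, -0.001], [-0.001, 0.0, -1.0]]
wrist_force: [0.3, 0.3, -0.2]
width: 0.0852
grip_force: 0.0
```

servo_tool([
  [[0,0,0,0,0,6.43],[0,0,0,0,0,6.43],[0,0,0,0,0,6.43],[0,0,0,0,0,6.43],[0,0,0,0,0,6.43],[0,0,0,0,0,6.43],[0,0,0,0,0,6.43],[0,0,0,0,0,6.43],[0,0,0,0,0,6.43],[0,0,0,0,0,6.43],[0,0,0,0,0,0],[0,0,0,0,0,0]],
])

```text
time: 3.6
eef_pos: [0.4241, 0.3499, 0.2294]
eef_rot: [[0.813, -0.582, -0.003], [-0.582, -0.813, -0.005], [-0.0, 0.006, -1.0]]
wrist_force: [-1.9, 0.7, -0.1]
width: 0.0853
grip_force: 0.0
```

servo_tool([
  [[0,0,24,0,0,3.5],[0,0,24,0,0,0],[0,0,24,0,0,0],[0,0,24,0,0,0],[0,0,24,0,0,0],[0,0,24,0,0,0],[0,0,24,0,0,0],[0,0,0,0,0,0],[0,0,0,0,0,0]],
])

```text
time: 4.35
eef_pos: [0.4233, 0.3484, 0.0606]
eef_rot: [[0.775, -0.632, -0.008], [-0.632, -0.775, -0.003], [-0.004, 0.008, -1.0]]
wrist_force: [-0.8, 0.1, 0.7]
width: 0.0857
grip_force: 0.0
```

```bash
python3 - <<'E'
from station import sense, read_camera
from h import *
s=sense();print(s['eef_pos'],np.round(s['eef_rot'],3).tolist())
for n in('side','top'):
    c=read_camera(n);W=cloud(c);
    if n=='side': cv2.imwrite('pics/side1.png',cv2.resize(c['frame'][130:290,150:350],None,fx=4,fy=4))
    T=(W-s['eef_pos'])@s['eef_rot']*1000
    m=(abs(T[...,0])<25)&(abs(T[...,1])<75)&(T[...,2]>-45)&(T[...,2]<30)&(W[...,2]>.03)
    for side in(-1,1):
        t=T[m&(T[...,1]*side>0)];print(n,side,len(t));
        if len(t):print(np.round(np.percentile(t,[0,5,50,95,100],axis=0),0).tolist())
E
```

```text
[0.4232939  0.34835353 0.06064733] [[0.775, -0.632, -0.008], [-0.632, -0.775, -0.003], [-0.004, 0.008, -1.0]]
side -1 158
[[-12.0, -59.0, -45.0], [-11.0, -58.0, -44.0], [-7.0, -52.0, -33.0], [3.0, -46.0, -20.0], [8.0, -45.0, -16.0]]
side 1 182
[[-11.0, 39.0, -45.0], [-11.0, 40.0, -44.0], [-6.0, 41.0, -32.0], [11.0, 53.0, -19.0], [12.0, 55.0, -16.0]]
top -1 0
top 1 1
[[11.0, 47.0, -25.0], [11.0, 47.0, -25.0], [11.0, 47.0, -25.0], [11.0, 47.0, -25.0], [11.0, 47.0, -25.0]]
```

View pics/side1.png

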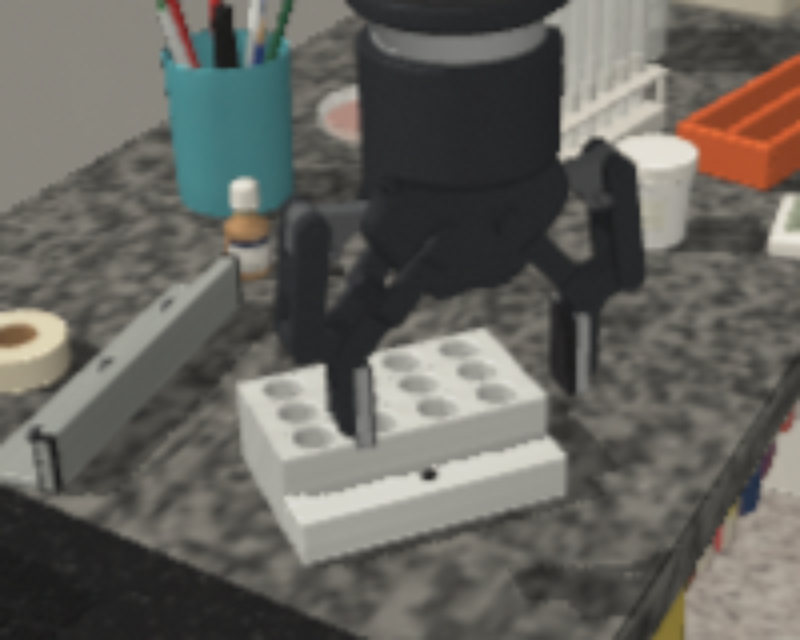

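The fingertips end about 14 mm above the TCP when the jaw is open, and they stand clear of the step face. I'm descending until the tips are at about 9 mm, then looking at the force.

servo_tool([
  [[0,0,15,0,0,0],[0,0,15,0,0,0],[0,0,15,0,0,0],[0,0,10,0,0,0],[0,0,5,0,0,0],[0,0,5,0,0,0],[0,0,0,0,0,0],[0,0,0,0,0,0]],
])

```text
time: 5.12
eef_pos: [0.4245, 0.3485, -0.0028]
eef_rot: [[0.774, -0.634, -0.003], [-0.634, -0.774, -0.003], [-0.001, 0.004, -1.0]]
wrist_force: [-0.1, -1.4, 0.2]
width: 0.0851
grip_force: 0.0
```

servo_tool([
  [[3,0,0,0,0,0],[3,0,0,0,0,0],[3,0,0,0,0,0],[2,0,0,0,0,0],[2.2,0.7,0,0,0,-1],[2.2,0.7,0,0,0,-1],[2.2,0.7,0,0,0,-1],[2.2,0.7,0,0,0,-1],[2.2,0.7,0,0,0,-1],[2.2,0.7,0,0,0,-1],[2.2,0.7,0,0,0,-1],[2.2,0.7,0,0,0,-1],[2.2,0.7,0,0,0,-1],[2.2,0.7,0,0,0,-1],[2.2,0.7,0,0,0,-1],[2.2,0.7,0,0,0,-1],[2.2,0.7,0,0,0,-1],[2.2,0.7,0,0,0,-1],[2.2,0.7,0,0,0,-1]],
])

```text
time: 6.7
eef_pos: [0.4528, 0.3153, -0.0033]
eef_rot: [[0.912, -0.41, -0.007], [-0.41, -0.912, -0.003], [-0.005, 0.006, -1.0]]
wrist_force: [-6.5, 1.8, 5.8]
width: 0.0856
grip_force: 3.6
```

```bash
cat > look.py <<'E'
from station import sense, read_camera
from h import *
import sys
s=sense();c=read_camera('top');W=cloud(c);p=W
rc=np.array([.62275,.2995]);a=np.radians(8.37);R=np.array([[np.cos(a),np.sin(a)],[-np.sin(a),np.cos(a)]])
if len(sys.argv)>1: cv2.imwrite(sys.argv[1],cv2.resize(c['frame'][110:270,140:290],None,fx=3.6,fy=3.6))
L=(W[...,:2]-rc)@R.T
f=c['frame'].astype(int)
m=(W[...,2]>.033)&(W[...,2]<.045)&(L[...,0]>-.26)&(L[...,0]<.0)&(abs(L[...,1])<.12)&(f.max(-1)>110)
n,l,st,_=cv2.connectedComponentsWithStats(m.astype(np.uint8));k=1+st[1:,4].argmax();m=l==k
print('top part in rail frame',m.sum(),rect(L[m]))
print('tool rail',np.round(R@(s['eef_pos'][:2]-rc)*1000,1),'z',s['eef_pos'][2],'heading rel rail',np.degrees(np.arctan2(*s['eef_rot'][[1,0],0]))-8.37,s['wrist_force'],s['time'])
E
python3 look.py pics/t2.png
```

```text
top part in rail frame 702 (array([-107.2,    7.2]), array([125.3,  68.2]), 57.45, [[-169.6999969482422, -27.200000762939453], [-112.19999694824219, -63.900001525878906], [-44.79999923706055, 41.70000076293945], [-102.30000305175781, 78.4000015258789]])
tool rail [-165.9   40.3] z -0.0032898670348563593 heading rel rail -32.55748581253202 [-6.52842951  1.81322777  5.81788657] 6.7
```

View pics/t2.png

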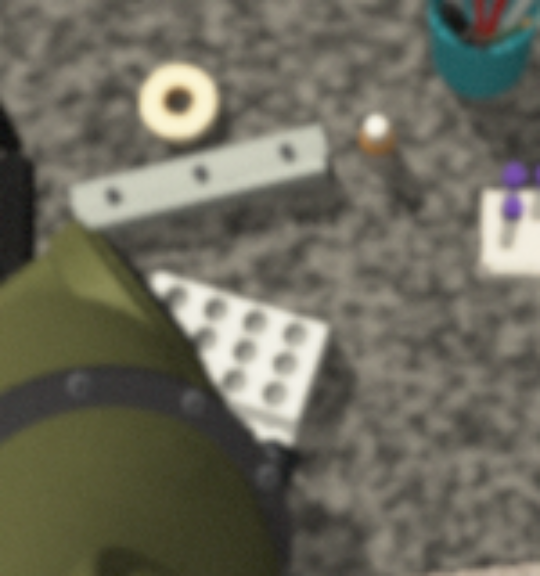

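The block is following the fingers: it is now 32.5° off the rail and the tool heading matches it. I'm continuing the same arc.

servo_tool([
  [[2.2,0.7,0,0,0,-1],[2.2,0.7,0,0,0,-1],[2.2,0.7,0,0,0,-1],[2.2,0.7,0,0,0,-1],[2.2,0.7,0,0,0,-1],[2.2,0.7,0,0,0,-1],[2.2,0.7,0,0,0,-1],[2.2,0.7,0,0,0,-1],[2.2,0.7,0,0,0,-1],[2.2,0.7,0,0,0,-1],[2.2,0.7,0,0,0,-1],[2.2,0.7,0,0,0,-1],[2.2,0.7,0,0,0,-1],[2.2,0.7,0,0,0,-1],[2.2,0.7,0,0,0,-1],[2.2,0.7,0,0,0,-1],[2.2,0.7,0,0,0,-1],[2.2,0.7,0,0,0,-1],[2.2,0.7,0,0,0,-1],[2.2,0.7,0,0,0,-1]],
])

```text
time: 8.42
eef_pos: [0.4912, 0.2895, -0.0036]
eef_rot: [[0.997, -0.074, -0.008], [-0.074, -0.997, -0.005], [-0.008, 0.006, -1.0]]
wrist_force: [-6.9, -0.1, 4.0]
width: 0.0853
grip_force: 3.5
```

```bash
python3 look.py
```

```text
top part in rail frame 40 (array([-46.2, -59.4]), array([28.2, 13.8]), 48.48, [[-60.70000076293945, -65.4000015258789], [-50.400001525878906, -74.5999984741211], [-31.700000762939453, -53.5], [-42.0, -44.29999923706055]])
tool rail [-131.6    9.2] z -0.0036320015690383643 heading rel rail -12.602254781357297 [-6.87885735 -0.10606017  3.98842606] 8.4167
```

servo_tool([
  [[2.2,0.7,0,0,0,-1],[2.2,0.7,0,0,0,-1],[2.2,0.7,0,0,0,-1],[2.2,0.7,0,0,0,-1],[2.2,0.7,0,0,0,-1],[2.2,0.7,0,0,0,-1],[2.2,0.7,0,0,0,-1],[2.2,0.7,0,0,0,-1],[2.2,0.7,0,0,0,-1],[2.2,0.7,0,0,0,-1],[2.2,0.7,0,0,0,-1],[2.2,0.7,0,0,0,-1],[2,0.6,0,0,0,-0.6]],
])

```text
time: 9.55
eef_pos: [0.52, 0.2807, -0.0038]
eef_rot: [[0.989, 0.145, -0.008], [0.145, -0.989, -0.006], [-0.009, 0.004, -1.0]]
wrist_force: [-7.0, -1.2, 4.4]
width: 0.0851
grip_force: 3.6
```

servo_tool([
  [[1,0,0,0,0,0],[1,0,0,0,0,0],[0,0,0,0,0,0]],
])

```text
time: 9.8
eef_pos: [0.5221, 0.2811, -0.0039]
eef_rot: [[0.989, 0.144, -0.008], [0.144, -0.99, -0.006], [-0.009, 0.004, -1.0]]
wrist_force: [-6.3, -0.6, 3.8]
width: 0.0853
grip_force: 3.2
```

```bash
python3 look.py; python3 - <<'E'
from station import *
import cv2
c=read_camera('side');cv2.imwrite('pics/s3.png',cv2.resize(c['frame'][150:290,130:330],None,fx=4,fy=4,interpolation=cv2.INTER_CUBIC))
E
```

```text
Traceback (most recent call last):
  File "look.py", line 10, in <module>
    n,l,st,_=cv2.connectedComponentsWithStats(m.astype(np.uint8));k=1+st[1:,4].argmax();m=l==k
                                                                      ~~~~~~~~~~~~~~~^^
ValueError: attempt to get argmax of an empty sequence
```

View pics/s3.png

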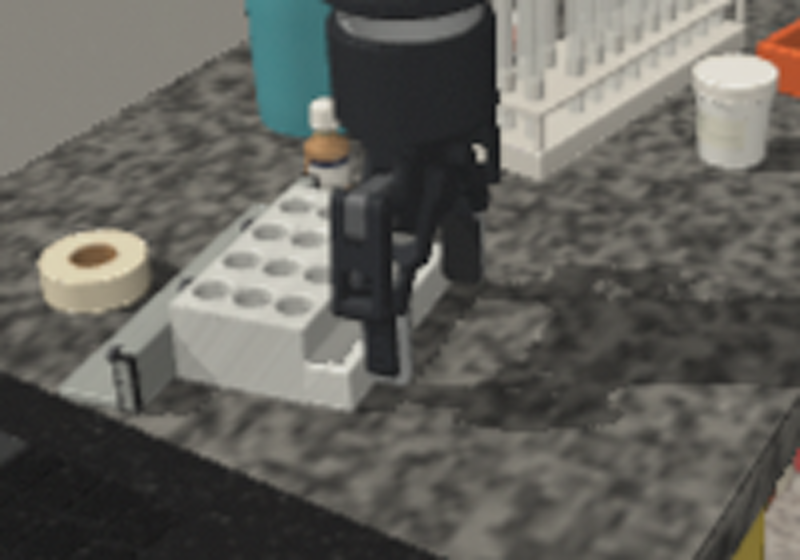

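The side view shows the block parallel to the rail and close to it (near corner at about (175,370)). It sits within the rail's ends. Now a slow final push until the force rises.

servo_tool([
  [[0.6,0,0,0,0,0],[0.6,0,0,0,0,0],[0.6,0,0,0,0,0],[0,0,0,0,0,0]],
])

```text
time: 10.23
eef_pos: [0.5233, 0.2813, -0.0039]
eef_rot: [[0.989, 0.145, -0.009], [0.145, -0.989, -0.006], [-0.01, 0.004, -1.0]]
wrist_force: [-7.8, -1.9, 4.9]
width: 0.0854
grip_force: 4.0
```

servo_tool([
  [[0.6,0,0,0,0,0],[0.6,0,0,0,0,0],[0,0,0,0,0,0]],
])

```text
time: 10.48
eef_pos: [0.5232, 0.2813, -0.004]
eef_rot: [[0.989, 0.145, -0.011], [0.145, -0.989, -0.007], [-0.012, 0.005, -1.0]]
wrist_force: [-10.9, -1.3, 7.8]
width: 0.0856
grip_force: 5.6
```

servo_tool([
  [[0.6,0,0,0,0,0],[0.6,0,0,0,0,0],[0.6,0,0,0,0,0],[0,0,0,0,0,0],[0,0,0,0,0,0]],
])

```text
time: 10.9
eef_pos: [0.5232, 0.2812, -0.0042]
eef_rot: [[0.989, 0.145, -0.014], [0.145, -0.989, -0.008], [-0.015, 0.006, -1.0]]
wrist_force: [-15.6, -2.0, 11.0]
width: 0.0855
grip_force: 7.8
```

Firm contact at about 16 N with no further travel, so the block is against the rail. Backing off, lifting and clearing the view.

servo_tool([
  [[-2,0,0,0,0,0],[-3,0,0,0,0,0],[-5,0,0,0,0,0],[-5,0,0,0,0,0],[-5,0,0,0,0,0],[-5,0,0,0,0,0],[0,0,-20,0,0,0],[0,0,-30,0,0,0],[0,0,-30,0,0,0],[0,0,-30,0,0,0],[0,0,-30,0,0,0],[0,0,-30,0,0,0],[0,30,0,0,0,0],[0,30,0,0,0,0],[0,30,0,0,0,0],[0,30,0,0,0,0],[0,30,0,0,0,0],[0,30,0,0,0,0],[0,30,0,0,0,0],[0,30,0,0,0,0]],
])

```text
time: 12.57
eef_pos: [0.5392, 0.041, 0.1673]
eef_rot: [[0.99, 0.144, -0.003], [0.144, -0.99, -0.003], [-0.004, 0.003, -1.0]]
wrist_force: [0.5, 0.1, 1.0]
width: 0.0851
grip_force: 0.0
```

```bash
python3 look.py pics/t4.png
```

```text
top part in rail frame 948 (array([-34.1,  -0.1]), array([ 67.8, 125.2]), 0.15, [[-68.19999694824219, 62.400001525878906], [-67.80000305175781, -62.79999923706055], [-0.0, -62.599998474121094], [-0.4000000059604645, 62.5]])
tool rail [-120.3 -243.6] z 0.16730533624725383 heading rel rail -0.09945828914457167 [0.49421529 0.05396242 0.99634268] 12.5667
```

View pics/t4.png

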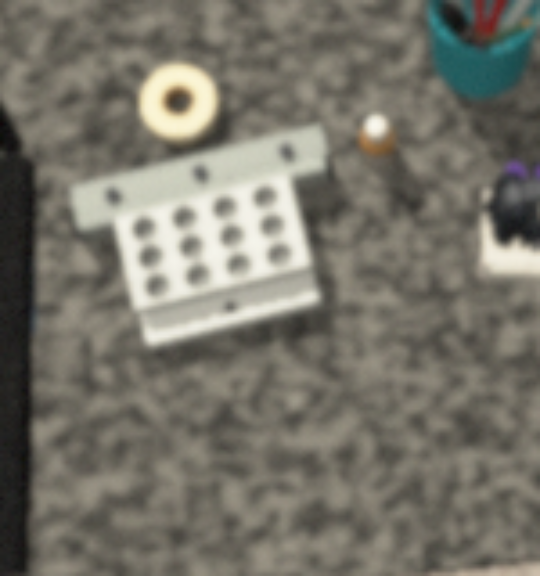

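The view shows the block flush and centred on the rail, with its back edge from about (115,215) to (292,178). The vial and tape have not moved. Handing in.

```bash
python3 -c "
from station import job
print(job.finish_job())"
```

```text
the job is handed in; nothing more can be done
None
```

The block's tall back is flush with the stop rail and centred between its ends (the last top view put both back edges within about 1 mm of the face and the turn at 0.15°); the fingers are clear and the job was handed in at about 12.6 s, though no verdict came back.

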